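Draw a half-stroke air sample at the anaesthesia bench

TASK

Check the bench air for waste anaesthetic: take the one uncapped glass sorbent tube out of the rack, stand it upright and fully home in the socket on top of the hand sampling pump, and let go of it. Then draw the pump's T-handle out against its return spring until the first dark ring on the rod has just come clear of the barrel's end cap, without pulling it well past that mark, and hold it there for at least three seconds; the program finishes while still holding the handle at the mark, because it springs back if let go. Leave the capped tubes and everything else on the bench where they are.

Things in the scene. Friction and masses are not known exactly. Their poses are not given: they have to be found in the camera images.
- tube: The fresh glass sorbent tube, uncapped, loose, about 14 g: 8 mm in diameter, 110 mm long, both ends tapering to 4.4 mm over the last 6 mm, two black charcoal beds inside. Stands upright in one of the rack's three holes. Origin at the centre of its lower tip, z up along the tube.
- used1: A used tube like the fresh one but with a grey plastic cap, 13 mm in diameter and 18 mm long, on its top end, which reaches 115 mm above its lower tip. Stands in another of the rack's holes; to be left there. Origin at its lower tip, z up.
- used2: A second capped used tube, the same as the other one, in the remaining hole of the rack; to be left there. Origin at its lower tip, z up.
- rack: White plastic tube rack, fixed, 130 (x) x 50 (y) x 45 (z) mm, origin under its centre. Three vertical holes in a row along its own x at -45, 0, +45 mm, 9.6 mm wide, 35 mm deep: a standing tube's lower tip is 10 mm above the bench, 75 mm of it are clear above the rack. Which tube is in which hole changes.
- pump: Hand air-sampling pump fixed on an aluminium stand. Origin on the bench under the barrel axis, which runs along the pump's y, 75 mm up. Barrel 42 mm, black end cap 50 mm in diameter with rod and T-handle at the -y end; square valve head with the tube socket at the +y end. Stand plate x -55 to 55, y -70 to 140 mm, 10 mm thick. Only the head (118 mm) is higher than 100 mm.
- inlet (a point): Centre of the mouth of the tube socket, on the top face (36 x 36 mm) of the pump's valve head, 118 mm above the bench and 105 mm along the pump's +y from its origin; z up. The socket is a vertical round hole 9.6 mm wide and 28 mm deep: a tube fully home has its lower tip 28 mm below this point and 82 mm of it stand above.
- cap_face (a point): Centre of the outer face of the barrel's end cap, on the rod's axis 75 mm above the bench: where the rod comes out, towards the pump's -y.
- half_ring (a point): On the rod's axis, the barrel-side edge of the first (half-stroke) dark ring, 4 mm wide, on the 12 mm steel rod. At rest it is hidden 52 mm inside the cap; the mark is reached when this point lies at the end cap's outer face. The second ring (full stroke) is 50 mm farther in and not wanted.
- handle: Black T-handle: a level round bar 16 mm thick, 110 mm long, along the pump's x, square to the rod. Origin at the bar's middle, 75 mm above the bench; at rest 50 mm out from the cap's face; it slides only along the pump's y, pulled towards -y. The rod and a 22 mm hub are at its middle: from above, take one wing 25 to 45 mm from the middle, a finger in front of and one behind the bar.
- plunger (a joint): How far the plunger is drawn out, in m: 0 at rest, growing as the handle moves towards the pump's -y; 0.052 when the first ring has just come clear of the end cap; stop at 0.106. A return spring pulls it back with about 4 N at rest, 10 N at the first mark (120 N/m), plus about 1 N of friction.
- earbar: Bystander: a steel ear bar 9 mm in diameter, about 135 mm long, 24 mm high, lying on the bench along its own x between the rack and the pump. Loose; leave alone.
- bottle: Bystander: a bottle 54 mm in diameter and 130 mm high standing on the bench beyond the rack. Loose; leave alone. Origin under its centre.
- jar: Bystander: a screw-cap jar 52 mm in diameter and 60 mm high standing beyond the pump. Loose; leave alone. Origin under its centre.
- driver: Bystander: a screwdriver 150 mm long lying on the bench to the robot's right, beyond the T-handle's end of the pump. Loose; leave alone.

How it is judged:
By the outcome, as a careful person would: the job done as asked, in the order asked, and still so for the second after the job is handed in, while the arm keeps its last pose, push and grip.
It also fails if it takes over 58 s, if anything falls off the work surface, if the arm or the gripper's body presses on something with over 40 N, if the wrist force passes 120 N, or if a joint passes its speed limit or range.

ROBOT

A 6-joint arm with a two-finger parallel gripper is mounted at the origin on the work surface. World frame = base frame: x ahead of the robot, y to its left, z up, the work surface at z = 0. Lengths are in m, angles in rad, forces in N, time in s.
With the tool pointing down it reaches from about 0.325 to 0.9 m from the base axis. Payload 6.1 kg.
Tool frame: the origin (TCP) lies midway between the tips of the shut fingers; the grasp point (between the pads) lies 19 mm behind it (ctrl.tcp_to_grasp is the z of the grasp point in the tool frame, in m); z points along the fingers, y is the line along which they close (so a half turn about z gives the same grasp; the last joint's range is limited). The gripper opens to 87 mm and grips with 3 to 60 N. Pads are 19 mm wide; open, the fingers measure 117 mm over their backs; the gripper's body (75 mm by 190 mm) begins 51 mm behind the grasp point.
Start: joints at [1.003, 0.22, 1.526, -0, 1.395, -0.126], TCP at [0.267, 0.565, 0.223] pointing down, gripper open.
Joint ranges: [-2.98, 2.98], [-0.91, 2.08], [0.09, 2.57], [-1.24, 4.39], [0.2, 2.65], [-2.68, 2.68]. Speed limits (rad/s): [2.57, 2.57, 3.01, 3.14, 3.14, 3.14].

INTERFACE

Orientations are given as a unit quaternion [x, y, z, w].
In Python, from workcell import ctrl, viewer gives the robot as it stands.
- The arm moves only by the tool step_arm, never from a script. Its argument "commands" is text: rows parted by semicolons, each of 7 numbers parted by spaces: the turn, a rotation vector about the world's x, y, z in rad, then the shift along the world's x, y, z in cm, then the opening, from 0 (shut) to 1 (fully open). A call has 1 to 10 rows; each row shifts and turns the commanded pose from where the row before left it; what a row does not reach is not made up. A row lasts 1/8 s, in which the tool goes at most 62.5 mm and 10.7 degrees, less where a joint would pass 70% of its speed; a pose out of reach is approached as far as the arm can. A call with a gripper value outside its range is refused whole. The fingers move at their own pace and stop on an object; "squeeze" is the grip in N (left out, the last holds). Time passes only in rows, so rows that do not move let the fingers close. It gives the time, the measured TCP pose, the force, the opening and the grip force at its end, in the units of the state.
- ctrl.observe(): the state, without advancing time (a new reading comes with each control period).
- viewer.get_image(name): name is "scene" or "top" or "wrist"; returns (picture, depth): 384x512x3 uint8, red, green, blue; 384x512 float32, m along the optical axis (not along the pixel's ray), 0 where there is no reading.
- viewer.camera_info(name): a dict with "fx", "fy", "cx", "cy" (pixels), "T" (4x4, takes a point from camera to world coordinates). Camera axes: x right, y down, z forward; pixel columns grow to the right and rows downward; lengths in m; the calibration is good to about 2 mm. The wrist camera is an equidistant fisheye: a pixel r from the principal point sees the ray r / f radians off the axis. A picture is of the moment at which its call begins: read the wrist's pose just before it. camera_info takes no time and is no camera call; for the wrist camera it gives the pose at the moment of the call.
- ctrl.job_done(): hands the job in; it is judged then, once.
Trained networks look in the newest picture that a camera, given by its name, has taken for a name from the list of things; names that differ only in an ending like _2 or _b are one class to them, and where a whole thing is asked for, a point or a joint stands for the part that bears it (a point fixed in the world has none). Each returns a list of dicts, best first, with "confidence" (0 to 1); they miss things now and then, are a little off and sometimes report something else, mostly with a low value. They report only what shows in the picture. A call takes as long as a camera call.
- viewer.spot_in(query, camera): "at" ([x, y, z] in m, in the coordinates of the camera as it stood for that picture, good to about 4 mm: the middle of the surface that is visible of it).
- viewer.masks_of(query, camera): "mask" (384x512 bool, what is visible of it).
- viewer.tip_of(query, camera): "at" ([x, y, z] in m, in the coordinates of the camera as it stood for that picture, good to about 4 mm: a listed point, or the origin of a listed thing).
The state is a dict: "time": time; "joint_pos": joint angles; "qvel": joint speeds; "joint_efforts": joint torques, N m; "position": TCP position; "eef_rot": TCP orientation; "contact_force": force on the tool from outside, world axes, zero at the start; "torque": the same for the moment, N m; "grip_width": finger opening in m; "grasp_force": force on a finger pad.
Only numpy, scipy, OpenCV 4.12 (cv2) and the standard library are available. Lean on these libraries where they do the work, as an engineer would, in place of code of your own. Each camera call takes 0.05 s, during which the arm holds its last target. There are 200 camera calls.

## Working session

There is one attempt and no reset: what is moved stays moved. The work goes in short steps, Python scripts to look and compute and a tool call to move; the robot and the scene stay as the last step left them, time stands still between calls to the robot, and variables do not carry over. Pictures are saved under pics/ and viewed, at most 10 in all, crops included, and the job is handed in when it is done.

Besides the shell and the picture viewer there is one more tool, called after "Emit:" as a command line: name --argument value ..., lists and objects as JSON in quotes. step_arm: Moves the arm, as the interface text tells. Its arguments: {"type":"object","properties":{"commands":{"type":"string"},"squeeze":{"type":"number"}},"required":["commands"]}

```bash
mkdir -p pics
cat > h.py <<'E'
import numpy as np, cv2
from workcell import ctrl, viewer
def W(cam,p,T=None):
    T=viewer.camera_info(cam)["T"] if T is None else T
    return (np.array(T)@np.r_[p,1])[:3]
def save(cam,name):
    im,d=viewer.get_image(cam); cv2.imwrite(f"pics/{name}.png",im[:,:,::-1]); return im,d
def cloud(cam,d,mask):
    i=viewer.camera_info(cam); v,u=np.nonzero(mask&(d>0)); z=d[v,u]
    P=np.c_[(u-i["cx"])/i["fx"]*z,(v-i["cy"])/i["fy"]*z,z,np.ones(len(z))]
    return (P@np.array(i["T"]).T)[:,:3]
E
python3 - <<'E'
from h import *
np.set_printoptions(precision=4,suppress=True)
a,d1=save("scene","s1")
ims=[a]
for c in ["scene","top"]:
    if c=="top": b,d=save("top","t1"); ims.append(b)
    print(c,np.array(viewer.camera_info(c)["T"])[:3])
    for q in ["tube","used1","rack","inlet","cap_face","handle","pump","earbar","bottle","jar","driver"]:
        for r in viewer.tip_of(q,c)[:3]: print(q,round(r["confidence"],2),W(c,r["at"]))
cv2.imwrite("pics/st.png",cv2.resize(np.vstack(ims),None,fx=0.78,fy=0.78)[:,:,::-1])
s=ctrl.observe();print(s)
E
```

```text
scene [[ 0.1287  0.617  -0.7763  1.2336]
 [ 0.9916 -0.0869  0.0954 -0.112 ]
 [-0.0086 -0.7821 -0.6231  0.6149]]
tube 0.4 [ 0.6638  0.3189 -0.0026]
rack 0.89 [ 0.4666  0.3365 -0.0021]
inlet 0.8 [0.5021 0.106  0.1217]
inlet 0.51 [ 0.5455 -0.1183  0.0797]
cap_face 0.64 [ 0.536  -0.0717  0.0736]
handle 0.51 [ 0.5447 -0.1162  0.0791]
pump 0.57 [ 0.5225  0.003  -0.0042]
earbar 0.66 [ 0.4278  0.1867 -0.0051]
jar 0.85 [ 0.7675 -0.0914  0.0021]
driver 0.58 [ 0.5252  0.0021 -0.0045]
top [[ 0.0252 -0.9788  0.2033  0.3031]
 [-0.9997 -0.0244  0.0064 -0.0251]
 [-0.0013 -0.2034 -0.9791  1.3952]]
tube 0.53 [0.4631 0.3352 0.01  ]
tube 0.15 [0.4182 0.3194 0.0094]
used1 0.44 [0.5045 0.3477 0.01  ]
used1 0.41 [0.4171 0.3213 0.0101]
rack 0.88 [ 0.4643  0.3396 -0.0008]
rack 0.64 [0.4305 0.1824 0.002 ]
inlet 0.81 [0.4988 0.0997 0.1204]
cap_face 0.77 [ 0.536  -0.0696  0.0789]
handle 0.54 [ 0.5441 -0.1141  0.0771]
handle 0.47 [ 0.7659 -0.0942  0.0041]
pump 0.83 [ 0.5203 -0.0002 -0.0028]
earbar 0.72 [0.4291 0.1817 0.0016]
earbar 0.32 [ 0.558  -0.3976 -0.0019]
bottle 0.55 [0.6618 0.3161 0.0009]
bottle 0.34 [ 0.5197 -0.0011 -0.0027]
jar 0.67 [ 0.7635 -0.0917  0.0007]
driver 0.5 [ 0.5592 -0.3971 -0.0019]
{'time': 1.2, 'joint_pos': array([ 1.003 ,  0.2204,  1.5265,  0.    ,  1.3947, -0.1261]), 'qvel': array([ 0.0007,  0.0008,  0.0009, -0.0007, -0.0002,  0.0001]), 'joint_efforts': array([  0.0018, -49.4551, -38.7722,   0.07  ,   0.0467,  -0.    ]), 'position': array([0.2672, 0.565 , 0.2225]), 'eef_rot': array([ 0.2191,  0.9757, -0.    , -0.    ]), 'contact_force': array([ 0.2852,  0.7954, -0.3495]), 'torque': array([0.0028, 0.0587, 0.0276]), 'grasp_force': 0.0, 'grip_width': 0.08696936590971702}
```

View pics/st.png

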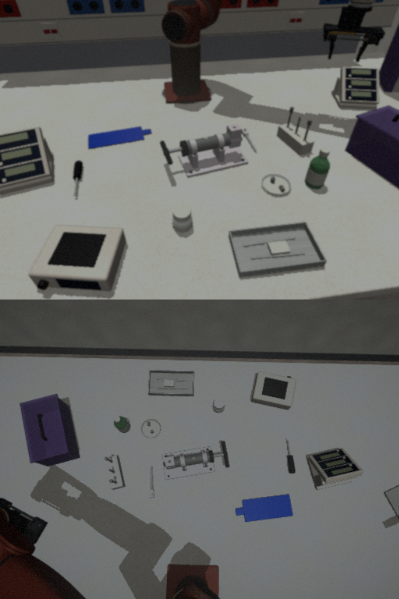

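Run:
```python
from h import *
a=cv2.imread("pics/s1.png"); b=cv2.imread("pics/t1.png")
A=cv2.resize(a[120:215,340:430],None,fx=4.2,fy=4.2,interpolation=3)
B=cv2.resize(b[190:250,110:210],None,fx=4,fy=4,interpolation=3)
H=np.zeros((600,800,3),np.uint8); H[:A.shape[0],:A.shape[1]]=A; H[:B.shape[0],400:400+B.shape[1]]=B
C=cv2.resize(b[170:250,200:300],None,fx=4,fy=4,interpolation=3)[:320]; H[260:580,400:800]=C
cv2.imwrite("pics/c1.png",H)
```

```text
(no output)
```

View pics/c1.png

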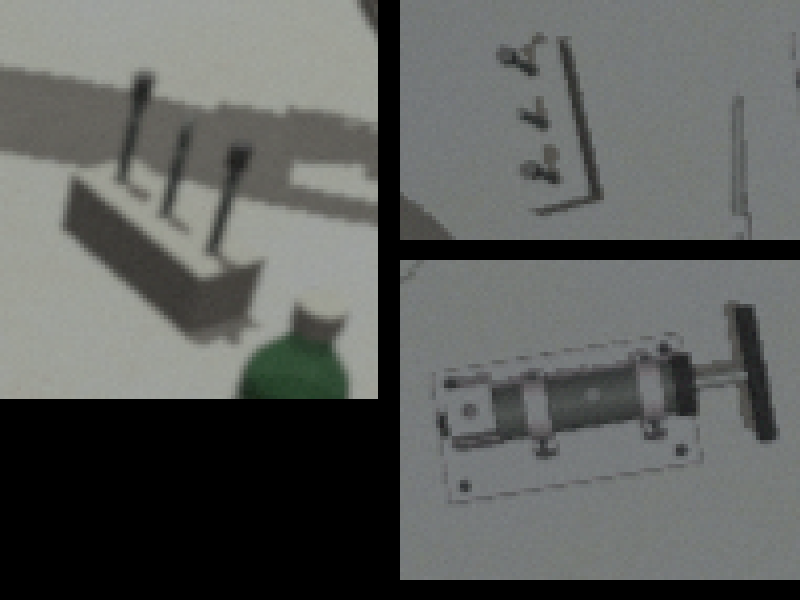

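Run:
```python
from h import *
np.set_printoptions(precision=4,suppress=True)
for c in ["scene","top"]:
    im,d=viewer.get_image(c)
    for q in ["rack","tube","used1","handle","pump","earbar"]:
        for r in viewer.masks_of(q,c)[:2]:
            P=cloud(c,d,r["mask"]); m=P[P[:,2]>0.003]
            if len(m)<5: continue
            k=m[:,:2]; 
            if q=="rack": k=m[abs(m[:,2]-.045)<.004][:,:2]
            if q=="pump": k=m[m[:,2]>.07][:,:2]
            if q=="handle": k=m[m[:,2]>.07][:,:2]
            (cx,cy),s,a=cv2.minAreaRect((k*1000).astype(np.float32))
            print(c,q,round(r["confidence"],2),len(k),"mean",k.mean(0),"zmax",m[:,2].max(),"rect",round(cx,1),round(cy,1),np.round(s,1),round(a,1))
    # valve head top face
    h,w=d.shape; P=cloud(c,d,np.ones((h,w),bool))
    k=P[(abs(P[:,2]-.118)<.004)&(np.hypot(P[:,0]-.5,P[:,1]-.103)<.04)][:,:2]
    print("head",len(k),cv2.minAreaRect((k*1000).astype(np.float32)))
    for q in ["used1","tube","inlet"]:
        for r in viewer.tip_of(q,c)[:3]: print(q,round(r["confidence"],2),W(c,r["at"]))
```

```text
scene rack 0.92 492 mean [0.47   0.3349] zmax 0.05422349850706587 rect 464.4 336.8 [134.5  52.8] 16.7
scene used1 0.55 97 mean [0.4215 0.3243] zmax 0.1266379479782785 rect 410.3 329.9 [12.4 37.3] 64.1
scene used1 0.53 72 mean [0.5099 0.3481] zmax 0.1264752532442645 rect 508.7 352.1 [ 9.3 17. ] 18.0
scene handle 0.78 272 mean [ 0.5501 -0.1114] zmax 0.08675632553689872 rect 541.0 -99.2 [110.6  53.8] 11.5
scene pump 0.63 1644 mean [0.531  0.0101] zmax 0.1200595154806367 rect 541.2 1.4 [104.  261.9] 3.2
scene pump 0.31 278 mean [ 0.5489 -0.1101] zmax 0.08675632553689872 rect 541.9 -97.6 [108.3  56.7] 11.5
scene earbar 0.57 130 mean [0.4212 0.1821] zmax 0.02667910174993282 rect 432.1 182.8 [124.8  17.8] 2.5
head 143 ((501.2158203125, 102.34928894042969), (38.778656005859375, 37.29951858520508), 12.44279670715332)
inlet 0.76 [0.502  0.1073 0.1165]
top rack 0.59 462 mean [0.4627 0.3324] zmax 0.12314404617869723 rect 463.6 335.2 [130.9  51.8] 16.8
top handle 0.62 215 mean [ 0.5425 -0.1143] zmax 0.08850478876232049 rect 541.1 -101.8 [109.   52.6] 11.5
top pump 0.9 1088 mean [0.519  0.0009] zmax 0.12535088835634745 rect 525.5 1.1 [103.9 258. ] 9.4
head 118 ((501.92242431640625, 100.85096740722656), (36.59451675415039, 35.18324279785156), 10.532584190368652)
used1 0.55 [0.4179 0.3219 0.0086]
used1 0.53 [0.5031 0.3486 0.0088]
tube 0.35 [ 0.7629 -0.0936  0.0026]
inlet 0.79 [0.5004 0.1024 0.1194]
```

Emit:
step_arm --commands "0 0 0.15 2.5 -3 0 0.8; 0 0 0.15 2.5 -3 0 0.6; 0 0 0.15 2.5 -3 0 0.5; 0 0 0.15 3 -3 0 0.4; 0 0 0.14 3 -3.5 0 0.4; 0 0 0 3 -3.5 0 0.4; 0 0 0 1.5 -3 0 0.4; 0 0 0 0 0 0 0.4"

```text
time: 3.2
position: [0.4484, 0.3432, 0.2226]
eef_rot: [-0.147, 0.989, -0.0, 0.0]
contact_force: [-0.5, -0.1, 0.4]
grip_width: 0.0353
grasp_force: 0.0
```

```bash
cat >> h.py <<'E'
def fpix(p,i=None):  # fisheye: world point -> wrist pixel
    i=i or viewer.camera_info("wrist"); q=np.linalg.inv(np.array(i["T"]))@np.r_[p,1]
    r=np.hypot(q[0],q[1]); th=np.arctan2(r,q[2]); return np.array([i["cx"]+i["fx"]*th*q[0]/r,i["cy"]+i["fy"]*th*q[1]/r])
def fray(u,v,z,i=None):  # wrist pixel -> world point at height z
    i=i or viewer.camera_info("wrist"); T=np.array(i["T"]); a=np.array([(u-i["cx"])/i["fx"],(v-i["cy"])/i["fy"]]); t=np.hypot(*a)
    d=T[:3,:3]@np.r_[np.sin(t)*a/t,np.cos(t)]; return T[:3,3]+d*(z-T[2,3])/d[2]
E
python3 - <<'E'
from h import *
np.set_printoptions(precision=4,suppress=True)
i=viewer.camera_info("wrist"); im,d=save("wrist","w1"); print(i)
for p in [(.464,.336,.12),(.464,.336,.045),(.421,.323,.125),(.507,.349,.125),(.5015,.1016,.118)]: print(p,fpix(p,i))
for q in ["tube","used1","inlet"]:
    for r in viewer.tip_of(q,"wrist")[:3]: print(q,round(r["confidence"],2),W("wrist",r["at"],i["T"]))
cv2.imwrite("pics/w1b.png",cv2.resize(im,(800,600))[:,:,::-1])
E
```

```text
{'fx': 297.3186396354542, 'fy': 297.3186396354542, 'cx': 255.18167410969417, 'cy': 193.13456863361097, 'T': array([[-0.2908,  0.9217,  0.2567,  0.3789],
       [ 0.9568,  0.2807,  0.0762,  0.3218],
       [-0.0019,  0.2678, -0.9635,  0.3853],
       [ 0.    ,  0.    ,  0.    ,  1.    ]])}
(0.464, 0.336, 0.12) [243.7982 205.245 ]
(0.464, 0.336, 0.045) [246.2563 185.7428]
(0.421, 0.323, 0.125) [243.1783 158.561 ]
(0.507, 0.349, 0.125) [244.1403 250.6239]
(0.5015, 0.1016, 0.118) [ 37.045  175.0338]
tube 0.45 [0.4664 0.3401 0.0116]
used1 0.81 [0.4181 0.3202 0.0096]
used1 0.54 [0.5042 0.3489 0.0144]
inlet 0.78 [0.5004 0.1034 0.1148]
inlet 0.31 [0.4274 0.1814 0.0004]
```

View pics/w1b.png

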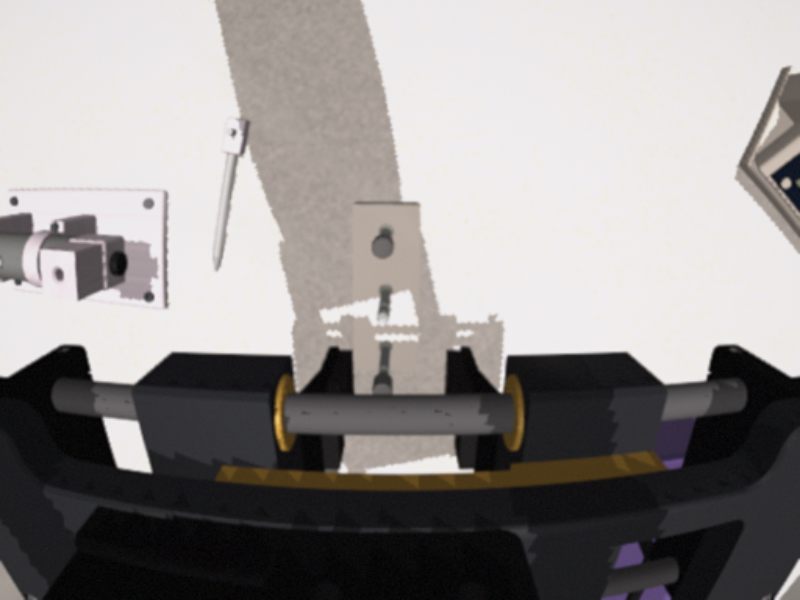

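Emit:
step_arm --commands "0 0 0 1.56 -0.72 -2 0.4; 0 0 0 0 0 -3 0.4; 0 0 0 0 0 -3 0.4; 0 0 0 0 0 -3 0.4; 0 0 0 0 0 -2.5 0.4; 0 0 0 0 0 -1.6 0.4; 0 0 0 0 0 0 0.4"

```text
time: 4.28
position: [0.4617, 0.3371, 0.0694]
eef_rot: [-0.149, 0.989, -0.001, -0.002]
contact_force: [-0.1, -0.3, -1.0]
grip_width: 0.0348
grasp_force: 0.0
```

Emit:
step_arm --commands "0 0 0 0 0 0 0.2; 0 0 0 0 0 0 0.0; 0 0 0 0 0 0 0.0; 0 0 0 0 0 0 0.0; 0 0 0 0 0 0 0" --squeeze 12

```text
time: 4.9
position: [0.4633, 0.338, 0.0722]
eef_rot: [-0.149, 0.989, 0.0, 0.001]
contact_force: [-0.4, -0.8, 3.2]
grip_width: 0.007
grasp_force: 12.0
```

Emit:
step_arm --commands "0 0 0 0 0 1.5 0; 0 0 0 0 0 2 0; 0 0 0 0 0 3 0; 0 0 0 0 0 4 0; 0 0 0 0.2 -1 3 0; 0 0 0 0.5 -3 0 0; 0 0 0 0.7 -4 0 0; 0 0 0 0.7 -4 0 0; 0 0 0 0.7 -4 0 0; 0 0 0 0.6 -4 0 0"

```text
time: 6.15
position: [0.4969, 0.1367, 0.2083]
eef_rot: [-0.149, 0.989, 0.0, 0.001]
contact_force: [-0.8, 0.5, -0.7]
grip_width: 0.0069
grasp_force: 12.0
```

Emit:
step_arm --commands "0 0 -0.05 0.35 -2.5 0 0; 0 0 -0.04 0 -0.9 0 0; 0 0 0 0 0 0 0; 0 0 0 0 0 0 0"

```text
time: 6.65
position: [0.5002, 0.1047, 0.2069]
eef_rot: [-0.105, 0.995, 0.0, 0.0]
contact_force: [-0.5, -0.1, -1.0]
grip_width: 0.0072
grasp_force: 12.0
```

Run:
```python
from h import *
np.set_printoptions(precision=4,suppress=True)
s=ctrl.observe();print(s["position"],s["eef_rot"],s["grip_width"],s["grasp_force"])
i=viewer.camera_info("wrist"); im,d=save("wrist","w2"); a,d1=save("scene","s2"); b,d2=save("top","t2")
for c in ["wrist","scene","top"]:
  for q in ["tube","inlet"]:
    for r in viewer.tip_of(q,c)[:2]: print(c,q,round(r["confidence"],2),W(c,r["at"],i["T"] if c=="wrist" else None))
def pp(c,p):
    i=viewer.camera_info(c); q=np.linalg.inv(np.array(i["T"]))@np.r_[p,1]; return i["cx"]+i["fx"]*q[0]/q[2],i["cy"]+i["fy"]*q[1]/q[2]
t=s["position"]
for c in ["scene","top"]: print(c,[np.round(pp(c,p),1) for p in [(t[0],t[1],.145),(t[0],t[1],.2),(.5015,.102,.118)]])
u,v=map(int,pp("scene",(t[0],t[1],.16)))
A=cv2.resize(a[v-50:v+50,u-50:u+50],(560,560),interpolation=3);print(u,v)
cv2.imwrite("pics/c2.png",A[:,:,::-1])
```

```text
[0.5002 0.1047 0.2069] [-0.1046  0.9945  0.0002  0.0001] 0.00723270992839235 12.000050032147556
wrist tube 0.56 [0.5008 0.1048 0.1466]
wrist inlet 0.76 [0.5007 0.1016 0.1142]
scene tube 0.55 [0.5013 0.1033 0.1499]
scene inlet 0.64 [0.5013 0.1065 0.1185]
top inlet 0.6 [0.5028 0.1025 0.1177]
scene [array([301.2, 152.8]), array([303.1, 132.6]), array([299.4, 162.5])]
top [array([215. , 206.2]), array([213.1, 203.2]), array([216.8, 207.2])]
301 147
```

View pics/c2.png

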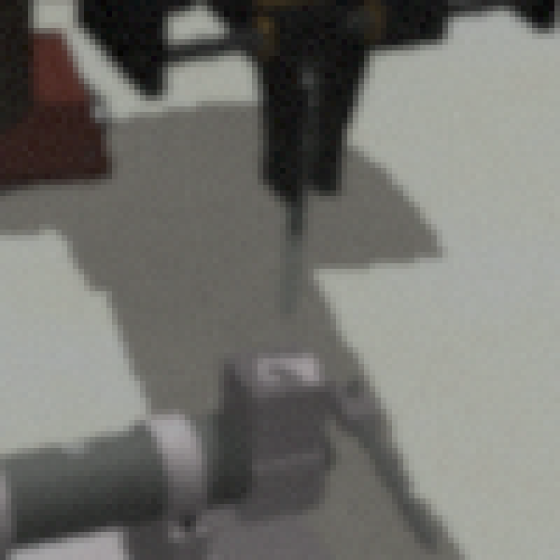

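Run:
```python
from h import *
a=cv2.imread("pics/w2.png")
for z in (.118,.147,.2):print(z,fpix((.5002,.1047,z)),fpix((.5013,.1018,z)))
u,v=map(int,fpix((.5002,.1047,.135)));print(u,v)
cv2.imwrite("pics/c3.png",cv2.resize(a[v-40:v+40,u-40:u+40],(560,560),interpolation=3))
```

```text
0.118 [256.74053814 196.32151823] [253.25649159 196.8383764 ]
0.147 [256.8707887  206.57365227] [252.97265638 207.14531415]
0.2 [257.20357983 233.21161613] [252.24239635 233.91168569]
256 202
```

View pics/c3.png

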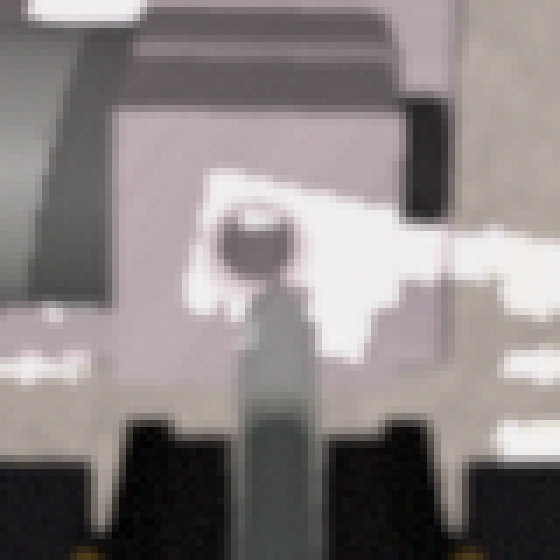

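Emit:
step_arm --commands "0 0 0 0.13 -0.23 0 0; 0 0 0 0 0 -1 0; 0 0 0 0 0 -1 0; 0 0 0 0 0 0 0; 0 0 0 0 0 0 0"

```text
time: 7.72
position: [0.5015, 0.1015, 0.1863]
eef_rot: [-0.104, 0.995, 0.0, -0.0]
contact_force: [-0.0, 0.6, -0.3]
grip_width: 0.0075
grasp_force: 12.0
```

Run:
```python
from h import *
i=viewer.camera_info("wrist"); t=ctrl.observe()["position"]; a,d=save("wrist","w3"); print(t)
for z in (.118,.1235,.2):print(z,fpix((t[0],t[1],z),i))
print(fpix((.5014,.1013,.118),i))
u,v=map(int,fpix((t[0],t[1],.125),i));print(u,v)
cv2.imwrite("pics/c4.png",cv2.resize(a[v-30:v+30,u-30:u+30],(540,540),interpolation=3)[:,:,::-1])
```

```text
[0.50152511 0.10149988 0.1863443 ]
0.118 [255.9555197 203.0673675]
0.1235 [255.96255066 205.13362341]
0.2 [256.10067657 247.25710297]
[255.74735261 202.87544611]
255 205
```

View pics/c4.png

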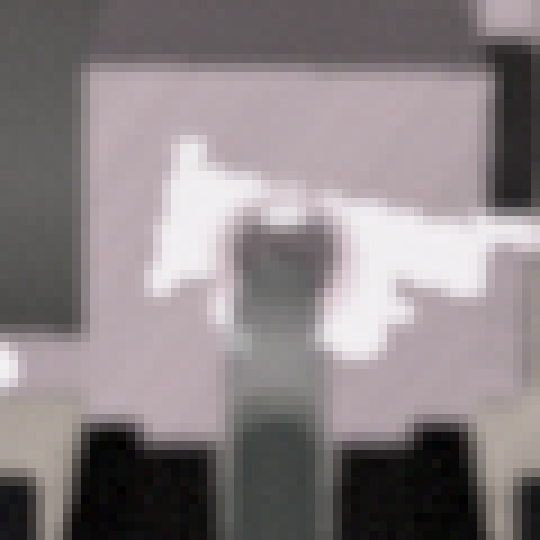

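Emit:
step_arm --commands "0 0 0 -0.05 0.05 0 0; 0 0 0 0 0 -0.5 0; 0 0 0 0 0 -0.5 0; 0 0 0 0 0 -0.5 0; 0 0 0 0 0 0 0"

```text
time: 8.4
position: [0.5008, 0.102, 0.1708]
eef_rot: [-0.104, 0.995, 0.0, -0.0]
contact_force: [0.1, -0.1, 0.4]
grip_width: 0.0076
grasp_force: 12.0
```

Emit:
step_arm --commands "0 0 0 0 0 -0.5 0; 0 0 0 0 0 -0.5 0; 0 0 0 0 0 -0.4 0; 0 0 0 0 0 -0.3 0; 0 0 0 0 0 -0.1 0; 0 0 0 0 0 0 0"

```text
time: 9.15
position: [0.5011, 0.102, 0.1535]
eef_rot: [-0.104, 0.995, -0.0, -0.0]
contact_force: [-0.3, -0.0, -0.1]
grip_width: 0.0076
grasp_force: 12.0
```

Emit:
step_arm --commands "0 0 0 0 0 -0.15 0; 0 0 0 0 0 -0.15 0; 0 0 0 0 0 0 0; 0 0 0 0 0 0 0"

```text
time: 9.65
position: [0.5019, 0.1021, 0.152]
eef_rot: [-0.104, 0.995, -0.0, 0.001]
contact_force: [-1.5, -0.4, 7.1]
grip_width: 0.0071
grasp_force: 12.0
```

Emit:
step_arm --commands "0 0 0 0 0 0.1 0; 0 0 0 0 0 0 0.2; 0 0 0 0 0 0 0.4; 0 0 0 0 0 0 0.55; 0 0 0 0 0 0.5 0.55; 0 0 0 0 0 2 0.55; 0 0 0 0 0 3 0.55; 0 0 0 0 0 3 0.55; 0 0 0 0 0 1 0.55; 0 0 0 0 0 0 0.55"

```text
time: 10.9
position: [0.5014, 0.102, 0.2468]
eef_rot: [-0.104, 0.995, -0.0, 0.001]
contact_force: [0.2, -0.2, -0.1]
grip_width: 0.0482
grasp_force: 0.0
```

Run:
```python
from h import *
np.set_printoptions(precision=4,suppress=True)
i=viewer.camera_info("wrist"); t=ctrl.observe()["position"]; a,d=save("wrist","w4"); s,d1=save("scene","s4"); b,d2=save("top","t4"); print(t)
print([fpix((.5014,.1013,z),i) for z in (.118,.2)])
for c in ["wrist","scene","top"]:
  for q in ["tube","handle","cap_face"]:
    for r in viewer.tip_of(q,c)[:1]: print(c,q,round(r["confidence"],2),W(c,r["at"],i["T"] if c=="wrist" else None))
for c,dd in (("scene",d1),("top",d2)):
  for r in viewer.masks_of("handle",c)[:1]:
    P=cloud(c,dd,r["mask"]); y=np.array([-np.sin(.2),np.cos(.2)]); L=(P[:,:2]-[.5014,.1013])@y
    k=P[(P[:,2]>.066)&(P[:,2]<.09)&(L<-.195)]; L=(k[:,:2]-[.5014,.1013])@y
    X=(k[:,:2]-[.5014,.1013])@[y[1],-y[0]]
    print(c,len(k),"along",np.percentile(L,[2,50,98]),"across",np.percentile(X,[1,99]),k[:,2].max(), np.polyfit(X,L,1))
A=cv2.resize(s[100:220,200:340],(560,480),interpolation=3); cv2.imwrite("pics/c5.png",A[:,:,::-1])
```

```text
[0.5014 0.102  0.2468]
[array([255.2268, 184.8171]), array([255.0536, 211.44  ])]
wrist tube 0.51 [0.502  0.0998 0.0957]
wrist handle 0.92 [ 0.5405 -0.1201  0.0809]
wrist cap_face 0.91 [ 0.5357 -0.0695  0.0756]
scene handle 0.61 [ 0.5441 -0.1146  0.0777]
scene cap_face 0.85 [ 0.5366 -0.07    0.0765]
top cap_face 0.92 [ 0.5356 -0.0672  0.0824]
scene 250 along [-0.231  -0.2234 -0.1973] across [-0.0535  0.0541] 0.08764554128006141 [-0.0156 -0.2212]
top 166 along [-0.2317 -0.2233 -0.1984] across [-0.0505  0.0475] 0.08937286477511375 [-0.0119 -0.2217]
```

View pics/c5.png

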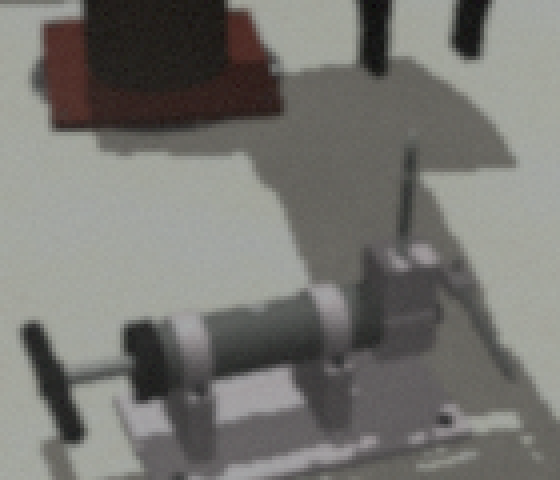

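Emit:
step_arm --commands "0 0 0 0.1 -2.6 0 0.55; 0 0 0 0.19 -5 0 0.55; 0 0 0 0.2 -5 0 0.55; 0 0 0 0.2 -5 0 0.55; 0 0 0 0.2 -3.5 0 0.55; 0 0 0 0.1 -1.5 -2 0.55; 0 0 0 0 0 -4 0.55; 0 0 0 0 0 -4 0.55; 0 0 0 0 0 -3 0.55; 0 0 0 0 0 0 0.55"

```text
time: 12.85
position: [0.5089, -0.1232, 0.114]
eef_rot: [-0.104, 0.995, 0.001, -0.003]
contact_force: [-0.1, -0.8, 0.5]
grip_width: 0.0476
grasp_force: 0.0
```

Run:
```python
from h import *
np.set_printoptions(precision=4,suppress=True)
i=viewer.camera_info("wrist"); t=ctrl.observe()["position"]; a,d=save("wrist","w5"); print(t)
print([fpix(p,i) for p in [(.5456,-.1168,.083),(.5113,-.1238,.083),(.5358,-.0687,.1)]])
for q in ["handle","cap_face"]:
    for r in viewer.tip_of(q,"wrist")[:1]: print(q,round(r["confidence"],2),W("wrist",r["at"],i["T"]))
cv2.imwrite("pics/c6.png",a[:,:,::-1])
```

```text
[ 0.5089 -0.1232  0.114 ]
[array([253.98 , 266.249]), array([254.2596, 222.405 ]), array([323.7864, 277.048 ])]
handle 0.59 [ 0.5406 -0.1203  0.0793]
```

View pics/c6.png

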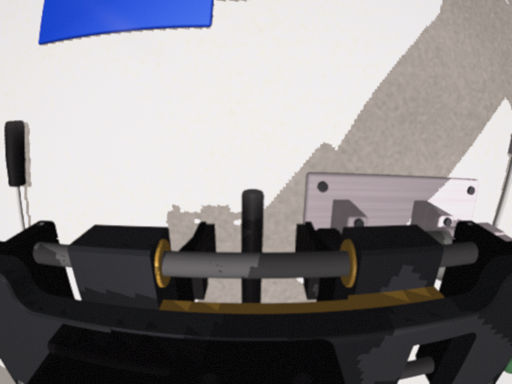

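Emit:
step_arm --commands "0 0 0 0.1 0 -2 0.55; 0 0 0 0 0 -2 0.55; 0 0 0 0 0 -1.8 0.55; 0 0 0 0 0 0 0.55; 0 0 0 0 0 0 0.35; 0 0 0 0 0 0 0.15; 0 0 0 0 0 0 0; 0 0 0 0 0 0 0; 0 0 0 0 0 0 0" --squeeze 40

```text
time: 14.12
position: [0.5124, -0.1247, 0.0589]
eef_rot: [-0.104, 0.995, -0.001, 0.0]
contact_force: [1.8, -3.0, 0.6]
grip_width: 0.015
grasp_force: 40.0
```

Emit:
step_arm --commands "0 0 0 0.1 -0.49 0 0; 0 0 0 0.2 -0.98 0 0; 0 0 0 0.2 -0.98 0 0; 0 0 0 0.2 -0.98 0 0; 0 0 0 0.2 -0.98 0 0; 0 0 0 0.08 -0.4 0 0; 0 0 0 0 0 0 0; 0 0 0 0 0 0 0"

```text
time: 15.12
position: [0.5211, -0.1701, 0.0588]
eef_rot: [-0.104, 0.995, 0.002, -0.001]
contact_force: [-4.3, 7.7, 8.9]
grip_width: 0.0148
grasp_force: 40.0
```

```bash
cat > q.py <<'E'
from h import *
np.set_printoptions(precision=4,suppress=True)
n=ctrl.observe(); u=np.array([.1987,-.980]); print(n["time"],n["position"],n["contact_force"],"draw",(n["position"][:2]-[.5124,-.1247])@u,"side",(n["position"][:2]-[.5124,-.1247])@[.98,.1987])
i=viewer.camera_info("wrist")
for c in ["scene","top","wrist"]:
  im,d=save(c,"q_"+c+"%d"%(n["time"]*10))
  for q in ["half_ring","cap_face","handle"]:
    for r in viewer.tip_of(q,c)[:1]: print(c,q,round(r["confidence"],2),W(c,r["at"],i["T"] if c=="wrist" else None))
  if c=="scene": cv2.imwrite("pics/c7.png",cv2.resize(im[160:230,180:270],(720,560),interpolation=3)[:,:,::-1])
E
python3 q.py
```

```text
15.125 [ 0.5211 -0.1701  0.0588] [-4.3382  7.7405  8.8984] draw 0.04623184542957562 side -0.00047595767404112906
scene half_ring 0.81 [ 0.5311 -0.0617  0.0762]
scene cap_face 0.79 [ 0.5345 -0.0681  0.0749]
scene handle 0.84 [ 0.5534 -0.1636  0.0758]
top cap_face 0.57 [ 0.5354 -0.0644  0.0778]
wrist half_ring 0.83 [ 0.5358 -0.0623  0.0718]
wrist cap_face 0.78 [ 0.5364 -0.0705  0.0717]
wrist handle 0.85 [ 0.5489 -0.1662  0.08  ]
```

View pics/c7.png

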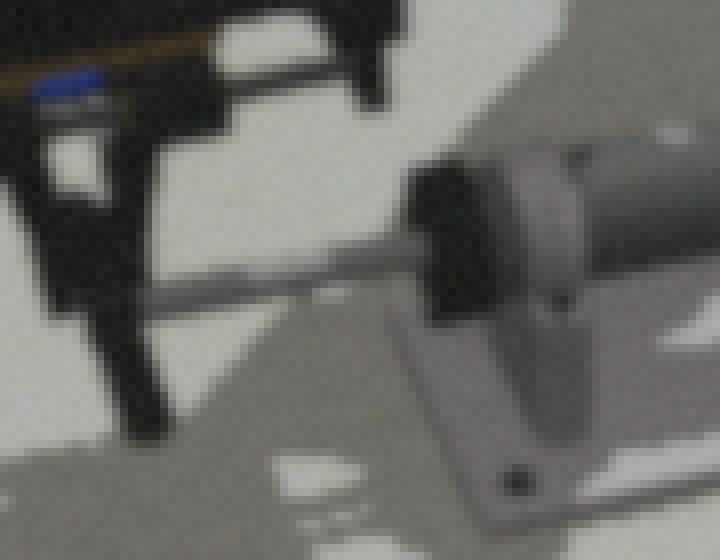

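Emit:
step_arm --commands "0 0 0 0.07 -0.32 0 0; 0 0 0 0.06 -0.32 0 0; 0 0 0 0 0 0 0; 0 0 0 0 0 0 0; 0 0 0 0 0 0 0"

```text
time: 16.35
position: [0.5223, -0.1762, 0.0588]
eef_rot: [-0.104, 0.995, 0.002, -0.001]
contact_force: [-4.9, 8.2, 9.0]
grip_width: 0.0147
grasp_force: 40.0
```

```bash
python3 q.py
```

```text
16.35 [ 0.5223 -0.1762  0.0588] [-4.9375  8.211   8.9871] draw 0.052386930340328666 side -0.0005572596455467452
scene half_ring 0.91 [ 0.5369 -0.0674  0.0744]
scene cap_face 0.89 [ 0.5347 -0.0696  0.0749]
scene handle 0.87 [ 0.5563 -0.1674  0.0759]
top half_ring 0.69 [ 0.5403 -0.0673  0.078 ]
top cap_face 0.76 [ 0.5371 -0.0707  0.0767]
wrist cap_face 0.97 [ 0.5362 -0.0703  0.073 ]
wrist handle 0.74 [ 0.5538 -0.1699  0.0785]
```

View pics/c7.png

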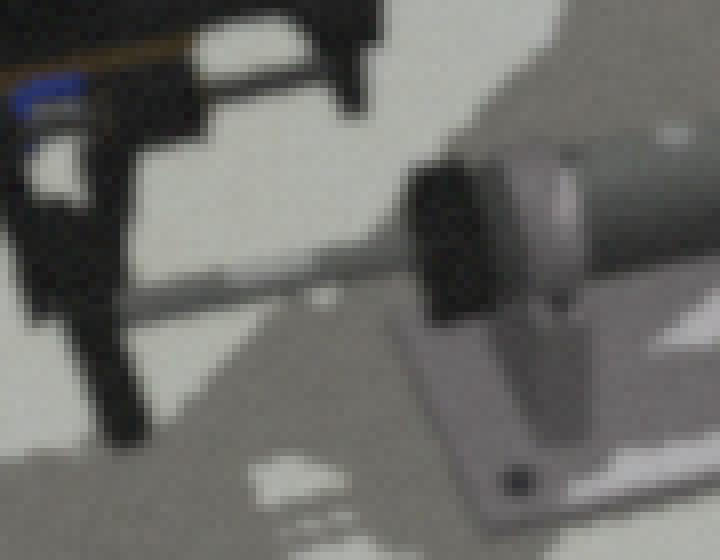

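```bash
ls pics
python3 - <<'E'
from h import *
np.set_printoptions(precision=1,suppress=True,linewidth=200)
def pp(c,p):
    i=viewer.camera_info(c); q=np.linalg.inv(np.array(i["T"]))@np.r_[p,1]; return np.array([i["cx"]+i["fx"]*q[0]/q[2],i["cy"]+i["fy"]*q[1]/q[2]])
ux=np.array([.980,.1987,0]); uy=np.array([-.1987,.980,0]); inl=np.array([.5014,.1013,0])
cap=inl-.1725*uy+[0,0,.075]
F={"scene":["s4","q_scene151","q_scene163"],"top":["t4","q_top151","q_top163"]}
for c in F:
  g=[cv2.cvtColor(cv2.imread(f"pics/{f}.png"),6).astype(np.float32) for f in F[c]]
  # far-wing tip tracking
  w=cap-.05*uy+.045*ux; p0=pp(c,w); r=np.round(p0).astype(int); h=9
  t=g[0][r[1]-h:r[1]+h+1,r[0]-h:r[0]+h+1]
  for k in (1,2):
    best=[]
    for d in np.arange(.040,.060,.0005):
        s=pp(c,w-d*uy)-p0; M=np.float32([[1,0,s[0]],[0,1,s[1]]])
        gw=cv2.warpAffine(g[k],M,(512,384),flags=cv2.INTER_CUBIC|cv2.WARP_INVERSE_MAP)
        best.append((np.corrcoef(t.ravel(),gw[r[1]-h:r[1]+h+1,r[0]-h:r[0]+h+1].ravel())[0,1],d))
    b=sorted(best)[::-1][:3]; print(c,F[c][k],[(round(x,3),round(d,4)) for x,d in b])
  off=np.array([0,0,.004]) if c=="top" else np.array([.002,0,.004])
  D=np.arange(-8,24,1.)
  print("mm out of cap",D.astype(int))
  for k in range(3):
    P=np.array([pp(c,cap-x/1000*uy+off) for x in D]).astype(np.float32)
    print(F[c][k],cv2.remap(g[k],P[:,:1],P[:,1:],1).ravel().astype(int))
E
```

```text
c1.png
c2.png
c3.png
c4.png
c5.png
c6.png
c7.png
q_scene151.png
q_scene163.png
q_top151.png
q_top163.png
q_wrist151.png
q_wrist163.png
s1.png
s2.png
s4.png
st.png
t1.png
t2.png
t4.png
w1.png
w1b.png
w2.png
w3.png
w4.png
w5.png
scene q_scene151 [(np.float64(0.849), np.float64(0.0455)), (np.float64(0.848), np.float64(0.045)), (np.float64(0.845), np.float64(0.046))]
scene q_scene163 [(np.float64(0.851), np.float64(0.0515)), (np.float64(0.847), np.float64(0.051)), (np.float64(0.845), np.float64(0.052))]
mm out of cap [-8 -7 -6 -5 -4 -3 -2 -1  0  1  2  3  4  5  6  7  8  9 10 11 12 13 14 15 16 17 18 19 20 21 22 23]
s4 [ 36  36  36  39  42  46  56  66  78  90 101 106 110 112 113 114 115 116 116 117 117 116 116 115 115 114 115 115 116 117 119 119]
q_scene151 [30 31 31 32 33 36 45 53 61 69 77 80 83 84 85 85 85 86 86 88 88 88 88 88 88 88 88 88 89 89 89 90]
q_scene163 [34 32 30 31 33 34 35 36 38 42 47 53 61 68 74 79 82 85 86 86 86 86 86 87 87 87 88 88 88 89 89 89]
top q_top151 [(np.float64(0.384), np.float64(0.04)), (np.float64(0.383), np.float64(0.0405)), (np.float64(0.382), np.float64(0.041))]
top q_top163 [(np.float64(0.382), np.float64(0.0505)), (np.float64(0.381), np.float64(0.051)), (np.float64(0.381), np.float64(0.05))]
mm out of cap [-8 -7 -6 -5 -4 -3 -2 -1  0  1  2  3  4  5  6  7  8  9 10 11 12 13 14 15 16 17 18 19 20 21 22 23]
t4 [ 46  45  45  45  45  45  46  46  50  59  67  77  89 101 113 112 110 109 108 109 110 111 113 114 115 114 114 114 114 114 114 114]
q_top151 [31 31 32 34 36 35 32 29 30 36 42 48 55 63 70 66 61 56 51 45 40 42 49 55 56 51 47 43 43 43 43 42]
q_top163 [31 31 31 31 31 31 31 31 31 31 31 32 37 43 48 56 64 72 74 73 73 72 70 67 61 54 47 41 44 45 47 46]
```

Emit:
step_arm --commands "0 0 0 0.02 -0.1 0 0; 0 0 0 0 0 0 0; 0 0 0 0 0 0 0; 0 0 0 0 0 0 0; 0 0 0 0 0 0 0; 0 0 0 0 0 0 0; 0 0 0 0 0 0 0; 0 0 0 0 0 0 0; 0 0 0 0 0 0 0; 0 0 0 0 0 0 0"

```text
time: 18.2
position: [0.5224, -0.1769, 0.0588]
eef_rot: [-0.104, 0.995, 0.003, -0.001]
contact_force: [-4.5, 9.9, 11.4]
grip_width: 0.0154
grasp_force: 40.0
```

```bash
python3 q.py
python3 - <<'E'
from h import *
import glob
def pp(c,p):
    i=viewer.camera_info(c); q=np.linalg.inv(np.array(i["T"]))@np.r_[p,1]; return np.array([i["cx"]+i["fx"]*q[0]/q[2],i["cy"]+i["fy"]*q[1]/q[2]])
uy=np.array([-.1987,.980,0]); cap=np.array([.5014,.1013,0])-.1725*uy+[0,0,.075]
f=sorted(glob.glob("pics/q_scene*"))[-1]
g=cv2.cvtColor(cv2.imread(f),6).astype(np.float32)
P=np.array([pp("scene",cap-x/1000*uy+[.002,0,.004]) for x in range(-8,24)]).astype(np.float32)
print(f,cv2.remap(g,P[:,:1],P[:,1:],1).ravel().astype(int))
P=np.array([pp("scene",[.5014,.1013,z/1000]) for z in range(110,215,5)]).astype(np.float32)
print("tube col",cv2.remap(g,P[:,:1],P[:,1:],1).ravel().astype(int))
E
```

```text
18.2 [ 0.5224 -0.1769  0.0588] [-4.5418  9.924  11.4088] draw 0.05310930997205203 side -0.0005583058866098678
scene half_ring 0.67 [ 0.5348 -0.0686  0.0799]
scene cap_face 0.63 [ 0.5356 -0.0715  0.0779]
scene handle 0.69 [ 0.5531 -0.1692  0.0783]
top half_ring 0.43 [ 0.5334 -0.066   0.0794]
top cap_face 0.59 [ 0.5369 -0.0688  0.0788]
wrist half_ring 0.8 [ 0.5357 -0.0711  0.0719]
wrist cap_face 0.68 [ 0.5366 -0.0712  0.0702]
wrist handle 0.8 [ 0.5526 -0.1718  0.0804]
pics/q_scene182.png [32 32 32 32 32 32 35 38 39 40 42 48 55 64 72 79 82 84 85 86 86 86 86 86
 86 86 87 87 88 89 89 89]
tube col [160 128 113 114  89  68  69  66  69  70  70  69  80  78  71  73  88 100
 113 109 110]
```

Emit:
step_arm --commands "0 0 0 0.01 -0.06 0 0; 0 0 0 0 0 0 0; 0 0 0 0 0 0 0; 0 0 0 0 0 0 0; 0 0 0 0 0 0 0; 0 0 0 0 0 0 0; 0 0 0 0 0 0 0; 0 0 0 0 0 0 0; 0 0 0 0 0 0 0; 0 0 0 0 0 0 0"

```text
time: 20.05
position: [0.5225, -0.1774, 0.0588]
eef_rot: [-0.104, 0.995, 0.003, -0.001]
contact_force: [-5.0, 11.6, 10.9]
grip_width: 0.0145
grasp_force: 40.0
```

Emit:
step_arm --commands "0 0 0 0 0 0 0; 0 0 0 0 0 0 0; 0 0 0 0 0 0 0; 0 0 0 0 0 0 0; 0 0 0 0 0 0 0; 0 0 0 0 0 0 0; 0 0 0 0 0 0 0; 0 0 0 0 0 0 0; 0 0 0 0 0 0 0; 0 0 0 0 0 0 0"

```text
time: 21.3
position: [0.5225, -0.1774, 0.0588]
eef_rot: [-0.104, 0.995, 0.003, -0.001]
contact_force: [-6.0, 10.4, 10.3]
grip_width: 0.015
grasp_force: 40.0
```

Emit:
step_arm --commands "0 0 0 0 0 0 0; 0 0 0 0 0 0 0; 0 0 0 0 0 0 0; 0 0 0 0 0 0 0; 0 0 0 0 0 0 0; 0 0 0 0 0 0 0; 0 0 0 0 0 0 0; 0 0 0 0 0 0 0; 0 0 0 0 0 0 0; 0 0 0 0 0 0 0"

```text
time: 22.55
position: [0.5225, -0.1773, 0.0588]
eef_rot: [-0.104, 0.995, 0.003, -0.001]
contact_force: [-5.7, 10.9, 10.5]
grip_width: 0.0145
grasp_force: 40.0
```

Emit:
step_arm --commands "0 0 0 0 0 0 0; 0 0 0 0 0 0 0; 0 0 0 0 0 0 0; 0 0 0 0 0 0 0; 0 0 0 0 0 0 0; 0 0 0 0 0 0 0"

```text
time: 23.3
position: [0.5225, -0.1774, 0.0588]
eef_rot: [-0.104, 0.995, 0.003, -0.001]
contact_force: [-4.9, 11.0, 9.8]
grip_width: 0.0147
grasp_force: 40.0
```

Run:
```python
from h import *
n=ctrl.observe(); print(n["time"],n["position"],n["contact_force"],n["grasp_force"],"draw",(n["position"][:2]-[.5124,-.1247])@[.1987,-.98])
print(ctrl.job_done())
```

```text
23.3 [ 0.52250212 -0.17736232  0.05880289] [-4.91335016 10.99259775  9.78573245] 39.98853027820587 draw 0.053616363483676335
the job is handed in; nothing more can be done
None
```

Handed in at 23.3 s: the uncapped tube stands home in the pump socket, and the handle is still held at about 53.6 mm by tool position (mark at 52 mm) after more than three seconds there; the capped tubes and other items were not touched.

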